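# Clasp the laundry-tablet jar

## Robot

A 7-joint arm with a two-finger parallel gripper is mounted at the origin on a cart in front of the work surface, level with it; the furniture and walls round the work are solid. World frame = base frame: x ahead of the robot, y to its left, z up, the work surface at z = 0. Lengths are in m, angles in rad, forces in N, time in s.
With the tool pointing down it reaches from about 0.4 to 0.85 m from the base axis. Payload 6.9 kg.
Tool frame: the origin (TCP) lies midway between the tips of the shut fingers; the grasp point (between the pads) lies behind it (ctrl.pinch_z is the z of the grasp point in the tool frame, in m); z points along the fingers, y is the direction in which the jaws open and shut (so a half turn about z gives the same grasp; the last joint's range is limited). The gripper opens to 85 mm and grips with 20 to 120 N. Pads are 22 mm wide; open, the fingers measure 114 mm over their backs; the gripper's body (76 mm by 85 mm) begins 54 mm behind the grasp point. The pads swing forward as they close: fully open they stand 13 mm farther back than shut.
Start: joints at [-1.081, 0.507, -0.238, 1.5, 0.126, 1.149, -0.155], TCP at [0.235, 0.579, 0.231] pointing down, gripper open.
Joint ranges: [-3.08, 3.08], [-0.24, 2.05], [-1.43, 1.35], [0, 2.5], [-1.52, 4.66], [0.17, 1.96], [-2.89, 2.89]. Speed limits (rad/s): [2.39, 2.39, 3.14, 3.14, 3.14, 3.14, 3.14].

## Interface

Orientations are given as a unit quaternion [w, x, y, z].
In Python, from station import ctrl, get_state, vision, ticket, models gives the robot as it stands. Calls block until the motion is done:
- ctrl.movep(position, orientation): joint-space move of the TCP to a pose.
- ctrl.movel(position, frame=None, max_speed=0.15): straight line of the TCP; frame=None keeps the orientation; max_speed is the mean speed in m/s.
- ctrl.set_joints(angles): joint-space move.
- ctrl.ungrasp() and ctrl.close_gripper(force=None): open the fingers fully, or close them until they stop; force is the grip in N (None keeps the last).
- ctrl.pause(seconds).
- ctrl.ik(position, orientation): joint angles nearest the present ones, or None.
- get_state(): the state.
- vision.grab_frame(name): name is "scene" or "top" or "wrist"; returns (picture, depth): 384x512x3 uint8, blue, green, red; 384x512 float32, m along the optical axis (not along the pixel's ray), 0 where there is no reading.
- vision.camera_info(name): a dict with "mtx" (3x3 intrinsics, pixels), "R" (3x3) and "t" (3): a world point X has camera coordinates R X + t; the wrist camera has in their place "hand_eye" (4x4, takes a point from camera to tool coordinates, whose origin is the TCP and whose axes are the flange's). Camera axes: x right, y down, z forward; pixel columns grow to the right and rows downward; lengths in m; the calibration is good to about 2 mm. A picture is of the moment at which its call begins: read the wrist's pose just before it. camera_info takes no time and is no camera call.
A pose or a line that the arm cannot do raises ctrl.Unreachable and nothing moves.
- ticket.close_job(): hands the job in, once; it reports no verdict.
Trained networks look in the newest picture that a camera, given by its name, has taken for a name from the list of things; names that differ only in an ending like _2 or _b are one class to them, and where a whole thing is asked for, a point or a joint stands for the part that bears it (a point fixed in the world has none). Each returns a list of dicts, best first, with "p" (0 to 1); they miss things now and then, are a little off and sometimes report something else, mostly with a low value. They report only what shows in the picture. A call takes as long as a camera call.
- models.recognise(camera, target): "point" ([column, row] in pixels, amid what is visible of it).
- models.masks_of(camera, target): "mask" (384x512 bool, what is visible of it) and "point" ([column, row] in pixels, amid what is visible of it).
The state is a dict: "time": time; "qpos": joint angles; "qd": joint speeds; "tau": joint torques, N m; "tcp_pos": TCP position; "eef_rot": TCP orientation; "contact_force": force on the tool from outside, world axes, zero at the start; "wrist_torque": the same for the moment, N m; "width": finger opening in m.
Only numpy, scipy, OpenCV 4.12 (cv2) and the standard library are available. Lean on these libraries where they do the work, as an engineer would, in place of code of your own. Each camera call takes 0.05 s, during which the arm holds its last target. There are 200 camera calls.

## Task

The jar of laundry tablets, the one with the yellow lid, has been left unclasped. Swing its wire bail up over the lid and past centre, until it snaps fully home on the far side of the lid's hump, and let go. Leave the red-lidded jar's bail as it is.

Things in the scene. Friction and masses are not known exactly. Their poses are not given: they have to be found in the camera images.
- jar_yellow: Jar of laundry tablets with a yellow lid, screwed to the table by a steel foot 116 mm across. Lid 94 mm across, its top 106 mm high, with a steel hump rib in the middle 138 mm high. Origin: centre of the foot's underside, z up. Wire bail hinged on ears at the jar's sides: axis along the jar's y, through the point 70 mm above the origin; unclasped it leans to the jar's -x, and closes towards +x.
- bail_yellow (a joint): Bail angle of the yellow jar (rad): 0 = unclasped, resting on its stop, leaning 1.05 from vertical to the jar's -x; grows swinging up and over; 1.05 vertical = dead centre; 1.45 = stop, fully clasped, 0.40 past vertical to +x. Sprung over centre: before vertical it springs back to 0 (needs about 3 N at the tab), past vertical it snaps on to the stop by itself and stays.
- tab_yellow (a point): Middle of the yellow thumb tab on that bail, 100 mm from the hinge axis, moving with it. Tab: a plate 24 mm wide along the hinge axis, 10 mm thick in the swing direction, reaching out to 112 mm from the axis; the wire crossbar under it, in a sleeve 12 mm thick and 34 mm long, is 68 mm from the axis. Pinched across the 24 mm, it can turn between the fingertips as it is led round its arc.
- tab_red (a point): The same point on the red thumb tab of the other jar, which is alike but has a red lid and is empty. Its bail stays as it is.

How it is judged:
At the end, for the whole second after the job is handed in: The yellow jar's bail is past dead centre and home: within 0.10 rad of its stop (joint above 1.35); the red jar's tab is within 20 mm of where it began (value of joint bail_yellow above 1.35 rad and distance of tab_red from where it was at the start of the episode below 0.02 m); the robot touches nothing.
It fails at once if the red jar's bail is swung (its tab moved more than 40 mm) (distance of tab_red from where it was at the start of the episode above 0.04 m).
It also fails if it takes over 32 s, if anything falls off the work surface, if the arm or the gripper's body presses on something with over 40 N, if the wrist force passes 120 N, or if a joint passes its speed limit or range.

## Working session

There is one attempt and no reset: what is moved stays moved. The work goes in short steps, each a Python script; the robot and the scene stay as the last script left them, time stands still between calls to the robot, and variables do not carry over. Pictures are saved under pics/ and viewed, about 8 in all and at most 12, crops included, and the job is handed in when it is done.

```bash
ls; mkdir -p pics; python3 - <<'E'
from station import ctrl, get_state, vision, models
import cv2, numpy as np
print(get_state(), ctrl.pinch_z)
ims=[]
for n in ["scene","top"]:
    im,d=vision.grab_frame(n); np.savez(f"{n}.npz",im=im,d=d); ims.append(im)
    for t in ["jar_yellow","tab_yellow","tab_red"]:
        print(n,t,[(r["point"],round(r["p"],2)) for r in models.recognise(n,t)])
    c=vision.camera_info(n); print(n,-c["R"].T@c["t"])
    cv2.imwrite(f"pics/{n}.png",im)
E
```

```text
pics
{'time': 0.0, 'qpos': array([-1.08052077,  0.50837521, -0.23751772,  1.5011383 ,  0.12573235,
        1.14887318, -0.15480221]), 'qd': array([ 6.38899085e-04, -6.12871926e-04, -1.12243184e-03, -7.28680606e-06,
        1.17106158e-03, -9.87143271e-04,  9.19122784e-04]), 'tau': array([ 9.68910763e-05, -6.20604157e+01, -2.18670063e+00, -2.49643046e+01,
        1.26614436e-02,  1.21178379e-02,  6.36435715e-06]), 'tcp_pos': array([0.23449292, 0.5788083 , 0.23040432]), 'eef_rot': array([-1.43245850e-04,  1.91191890e-01,  9.81552266e-01, -8.89060623e-04]), 'contact_force': array([-0.0429604 , -0.41001935,  0.31709775]), 'wrist_torque': array([ 0.03352716,  0.02644841, -0.04323604]), 'width': 0.08537472075467747} -0.0187
scene jar_yellow [([271.3, 181.3], 0.88)]
scene tab_yellow [([284.8, 174.9], 0.65)]
scene tab_red [([285.2, 172.0], 0.64)]
scene [-0.13004898  0.56605137  0.53836378]
top jar_yellow [([321.5, 186.8], 0.73)]
top tab_yellow [([315.1, 207.3], 0.6)]
top tab_red [([193.7, 220.1], 0.95)]
top [0.33233545 0.13689582 1.02854868]
```

View pics/scene.png

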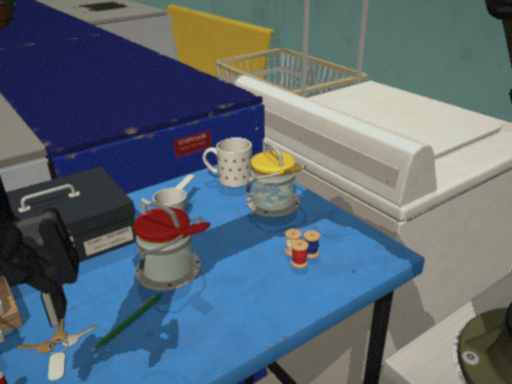

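View pics/top.png

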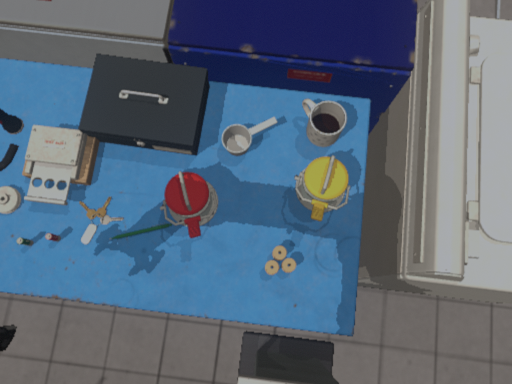

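The scene view shows the red jar at about (168,245) and the yellow one at (272,180). In the top view the yellow lid is at (327,178), with its tab at (318,211) towards the image bottom, and the red lid is at (187,193) with its tab at (194,226). A mug stands behind the yellow jar at (325,120). Next I'll get positions from the colour and depth.

```bash
cat > h.py <<'E'
import numpy as np, cv2
def pts(n, c, mask, d):
    v,u=np.nonzero(mask&(d>0)); z=d[v,u]
    K=c["mtx"]; P=np.stack([(u-K[0,2])/K[0,0]*z,(v-K[1,2])/K[1,1]*z,z],1)
    return (P-c["t"])@c["R"], u, v
E
python3 - <<'E'
from h import *
from station import vision
n="top"; f=np.load("top.npz"); im,d=f["im"],f["d"]; c=vision.camera_info(n)
hsv=cv2.cvtColor(im,cv2.COLOR_BGR2HSV)
box=np.zeros(d.shape,bool); box[140:235,280:365]=1
yel=box&(hsv[...,0]>18)&(hsv[...,0]<35)&(hsv[...,1]>140)
P,u,v=pts(n,c,yel,d)
print("R",c["R"].round(2))
lid=(v<198); tab=(v>204)
print("lid med",np.median(P[lid],0),P[lid].min(0),P[lid].max(0),lid.sum())
cc=cv2.minEnclosingCircle(P[lid&(abs(P[:,2]-.106)<.012)][:,:2].astype(np.float32)); print("circle",cc)
print("tab",np.median(P[tab],0),P[tab].min(0),P[tab].max(0),tab.sum())
print("tab rect",cv2.minAreaRect(P[tab][:,:2].astype(np.float32)))
# everything above table nearby
A,ua,va=pts(n,c,np.ones(d.shape,bool),d)
h=A[:,2].reshape(-1)
H=np.full(d.shape,np.nan);H[va,ua]=A[:,2]
print(c["mtx"])
for uv in [(325,120),(264,130),(280,262),(187,193),(194,226),(440,180),(290,60),(290,85),(330,350),(366,180),(358,320)]:
    m=np.zeros(d.shape,bool); m[uv[1],uv[0]]=1; print(uv,pts(n,c,m,d)[0].round(3))
# hump: top points
m=(H>.122)&box; p,_,_=pts(n,c,m,d); q=p[:,:2]; print("hump",p.mean(0),len(p), np.linalg.svd(q-q.mean(0))[2])
big=cv2.resize(im[130:240,270:380],None,fx=5,fy=5,interpolation=cv2.INTER_CUBIC)
s=np.load("scene.npz")["im"][130:230,220:320]
cv2.imwrite("pics/crop.png",big)
cv2.imwrite("pics/crop.png",np.hstack([cv2.resize(big,(400,400)),cv2.resize(s,(400,400),interpolation=cv2.INTER_CUBIC)]))
E
```

```text
R [[ 0.12 -0.99 -0.01]
 [-0.97 -0.12 -0.22]
 [ 0.21  0.03 -0.98]]
lid med [0.57833153 0.02872626 0.10522432] [ 0.53663176 -0.01980925  0.09813697] [0.62568463 0.069516   0.11093006] 1201
circle ((0.5801063179969788, 0.025010159239172935), 0.04568559676408768)
tab [0.50222892 0.03705718 0.1217005 ] [0.48584197 0.01987376 0.10599317] [0.51968458 0.04936826 0.13289778] 156
tab rect ((0.5041692852973938, 0.035790182650089264), (0.02471262775361538, 0.037726979702711105), 75.41264343261719)
[[452.73946736   0.         256.68992364]
 [  0.         452.73946736 189.96092086]
 [  0.           0.           1.        ]]
(325, 120) [[0.738 0.03  0.029]]
(264, 130) [[0.706 0.17  0.002]]
(280, 262) [[0.4   0.098 0.002]]
(187, 193) [[0.512 0.31  0.105]]
(194, 226) [[0.443 0.283 0.119]]
(440, 180) [[ 0.599 -0.208  0.117]]
(290, 60) [[0.83  0.128 0.121]]
(290, 85) [[0.827 0.12  0.006]]
(330, 350) [[ 0.142 -0.162 -0.819]]
(366, 180) [[ 0.743 -0.183 -0.481]]
(358, 320) [[ 0.263 -0.283 -0.918]]
hump [0.54811432 0.03086588 0.13071609] 233 [[-0.98651617  0.1636638 ]
 [ 0.1636638   0.98651617]]
```

View pics/crop.png

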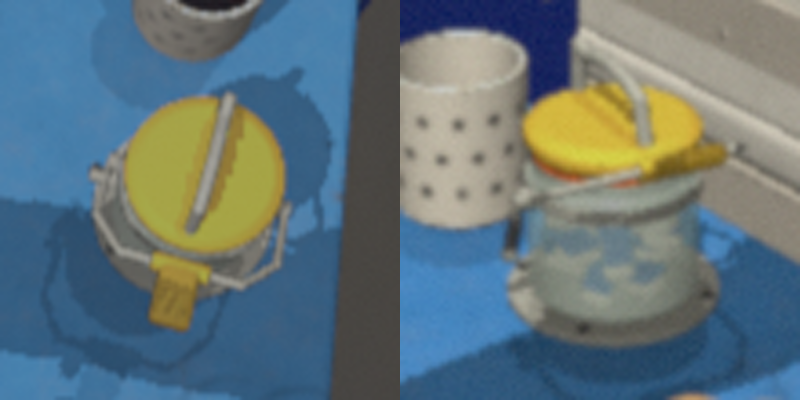

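The crop agrees: the tab points out at jar -x, and the hump rib runs along jar x at a yaw of about -8°. The plan is to keep the tool vertical, pinch the tab across its 24 mm width and lead it round the arc. First I'll go above it and refine the position with the wrist camera.

```bash
cat >> h.py <<'E'
from scipy.spatial.transform import Rotation as Ro
def quat(yaw, flip):
    s=-1 if flip else 1
    X=s*np.array([np.cos(yaw),np.sin(yaw),0]); Z=np.array([0,0,-1.]); Y=np.cross(Z,X)
    q=Ro.from_matrix(np.stack([X,Y,Z],1)).as_quat(); return q[[3,0,1,2]]
E
python3 - <<'E'
from h import *
from station import ctrl, get_state, vision, models
yaw=-0.15
p=np.array([.47,.04,.27])
best=None
for fl in (0,1):
    q=ctrl.ik(p,quat(yaw,fl)); print(fl,None if q is None else np.round(q,2))
    if q is not None and (best is None or abs(q[6])<abs(best[0][6])): best=(q,fl)
fl=best[1]; print("flip",fl)
ctrl.movel([.235,.579,.28])
ctrl.movep(p,quat(yaw,fl))
s=get_state(); print(s["time"],s["tcp_pos"],s["eef_rot"],s["contact_force"])
im,d=vision.grab_frame("wrist"); np.savez("wrist.npz",im=im,d=d,p=s["tcp_pos"],q=s["eef_rot"])
c=vision.camera_info("wrist"); T=c["hand_eye"]; print(T.round(3))
print([(r["point"],round(r["p"],2)) for r in models.recognise("wrist","tab_yellow")])
Rt=Ro.from_quat(np.asarray(s["eef_rot"])[[1,2,3,0]]).as_matrix()
R=Rt@T[:3,:3]; o=Rt@T[:3,3]+s["tcp_pos"]
cw=dict(mtx=c["mtx"],R=R.T,t=-R.T@o)
P,u,v=pts("wrist",cw,d>0,d)
np.savez("wp.npz",P=P,u=u,v=v)
hsv=cv2.cvtColor(im,cv2.COLOR_BGR2HSV)[v,u]
y=(hsv[:,0]>18)&(hsv[:,0]<36)&(hsv[:,1]>130)&(P[:,2]>.085)&(P[:,2]<.15)
lid=y&(P[:,0]>.535)&(abs(P[:,2]-.106)<.008); tab=y&(P[:,0]<.525)
print("lid",lid.sum(),cv2.minEnclosingCircle(P[lid][:,:2].astype(np.float32)),"tab",tab.sum(),P[tab].mean(0),P[tab].min(0),P[tab].max(0))
print("tabrect",cv2.minAreaRect(P[tab][:,:2].astype(np.float32)))
hump=(~y)&(P[:,2]>.125)&(P[:,2]<.145)&(np.hypot(P[:,0]-.58,P[:,1]-.026)<.045)
print("hump",hump.sum(),P[hump].mean(0),cv2.fitLine(P[hump][:,:2].astype(np.float32),cv2.DIST_HUBER,0,.01,.01).ravel())
cv2.imwrite("pics/wrist.png",im)
E
```

```text
0 [-0.6   0.27  0.61  1.83 -0.17  1.1  -1.65]
1 [-0.15  0.23  0.02  1.82 -0.01  1.09  1.29]
flip 1
2.9833 [0.4701204  0.04100064 0.26993392] [-2.00523730e-05  7.42076361e-02  9.97242794e-01  1.88309870e-04] [ 0.58311719  0.19027236 -0.38386396]
[[-0.    -0.954 -0.3    0.076]
 [ 1.     0.    -0.001 -0.001]
 [ 0.001 -0.3    0.954 -0.142]
 [ 0.     0.     0.     1.   ]]
[([250.5, 212.4], 0.7)]
lid 3399 ((0.5792855620384216, 0.022158658131957054), 0.046192798763513565) tab 680 [0.50444118 0.0348604  0.11844357] [0.4269721  0.01554516 0.10274348] [0.52491911 0.28785184 0.12846922]
tabrect ((0.4791043698787689, 0.15268471837043762), (0.04356752336025238, 0.2864498496055603), 12.44289779663086)
hump 394 [0.58184169 0.02249449 0.13308395] [ 0.98531777 -0.17073041  0.5818417   0.02249449]
```

View pics/wrist.png

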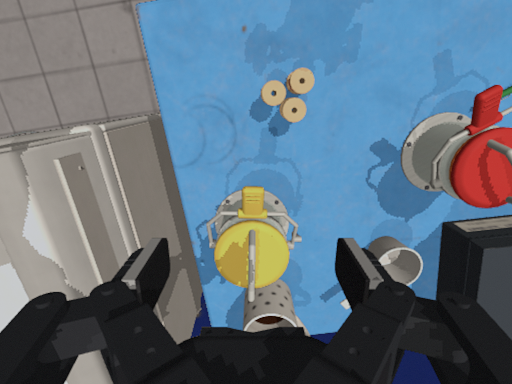

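The wrist view shows the yellow tab at (253,202), pointing away from the lid at (251,253). The sides of the tab are clear for the fingers. The jar centre is about (0.580, 0.0225) with a yaw of -0.17. Now I'll pinch.

```bash
cat > geo.py <<'E'
from h import *
C=np.array([.580,.0225]); yaw=-.171
ex=np.array([np.cos(yaw),np.sin(yaw)]); ey=np.array([-ex[1],ex[0]])
def tcp(a,off=0.,r=.1,dz=0):
    xy=C+ex*(-r*np.sin(a))+ey*off
    return np.array([*xy,.07+r*np.cos(a)-.0187+dz])
E
python3 - <<'E'
from geo import *
from station import ctrl, get_state
w=np.load("wp.npz"); im=np.load("wrist.npz")["im"]; P=w["P"]; hsv=cv2.cvtColor(im,cv2.COLOR_BGR2HSV)[w["v"],w["u"]]
y=(hsv[:,0]>18)&(hsv[:,0]<36)&(hsv[:,1]>130)
a=(P[:,:2]-C)@ex; b=(P[:,:2]-C)@ey
m=y&(a<-.072)&(a>-.11)&(abs(b)<.03)&(P[:,2]>.1)
print(m.sum(),"a",a[m].min(),"b",b[m].min(),b[m].max(),"z",P[m,2].max())
off=float((np.percentile(b[m],3)+np.percentile(b[m],97))/2); print("off",off)
if abs(off)>.008: raise SystemExit("check")
q=quat(yaw,1)
ctrl.movep(tcp(1.05,off,dz=.09),q)
ctrl.movel(tcp(1.05,off),max_speed=.08)
s=get_state(); print(s["time"],s["tcp_pos"],tcp(1.05,off),s["contact_force"])
ctrl.close_gripper(force=50)
s=get_state(); print(s["time"],s["width"],s["contact_force"],s["wrist_torque"])
open("off","w").write(str(off))
E
```

```text
404 a -0.09665463760680251 b -0.012125703749532538 0.010621866720531063 z 0.1284692160942096
off -0.0005216355313468141
4.7833 [0.49475269 0.0367666  0.10147793] [0.49443404 0.03674673 0.1010571 ] [0.33966918 0.01838665 0.11492116]
5.3667 0.02329504860015923 [-1.73574445  4.69000415  5.31175133] [ 0.87426805  0.21786561 -0.02242839]
```

The pinch closed at 23.3 mm, so the tab is held. Next I'll lead it round the arc, with a force check at each step.

```bash
python3 - <<'E'
from geo import *
from station import ctrl, get_state
off=float(open("off").read())
for a in np.append(np.arange(.90,-.30,-.15),-.33):
    ctrl.movel(tcp(a,off),max_speed=.08)
    s=get_state(); print(round(s["time"],2),round(a,2),round(s["width"],4),s["contact_force"].round(1))
    if np.linalg.norm(s["contact_force"])>60 or s["width"]<.018: print("STOP"); break
E
```

```text
5.7 0.9 0.0227 [ 0.6  6.5 -3.6]
6.03 0.75 0.023 [-1.2  6.1 -3.1]
6.37 0.6 0.0229 [-1.5  5.8  0.3]
6.7 0.45 0.0231 [-2.6  6.5 -1.3]
7.03 0.3 0.023 [-2.8  6.8  0.1]
7.37 0.15 0.0228 [-2.8  7.1  1.5]
7.7 -0.0 0.023 [-2.   5.9  0.6]
8.03 -0.15 0.023 [-0.5  7.2  1.4]
8.41 -0.33 0.0231 [-1.3  7.   3.8]
```

The tab stayed pinched all the way past vertical. I'll release it, retreat straight up and check.

```bash
python3 - <<'E'
from geo import *
from station import ctrl, get_state, vision
off=float(open("off").read())
ctrl.ungrasp(); ctrl.pause(.3)
ctrl.movel(tcp(-.33,off,dz=.12),max_speed=.12)
ctrl.movep([.42,.12,.30],quat(yaw,1)); ctrl.pause(.3)
s=get_state(); print(s["time"],s["contact_force"],s["width"])
n="top"; im,d=vision.grab_frame(n); c=vision.camera_info(n)
im2,d2=vision.grab_frame("scene"); c2=vision.camera_info("scene")
for i,dd,cc in((im,d,c),(im2,d2,c2)):
    P,u,v=pts(n,cc,dd>0,dd); hsv=cv2.cvtColor(i,cv2.COLOR_BGR2HSV)[v,u]
    a=(P[:,:2]-C)@ex; b=(P[:,:2]-C)@ey
    m=(hsv[:,0]>15)&(hsv[:,0]<36)&(hsv[:,1]>110)&(abs(b)<.025)&(abs(a)<.12)&(P[:,2]>.145)&(P[:,2]<.2)
    if m.sum(): print(m.sum(),"a",a[m].mean(),a[m].min(),a[m].max(),"z",P[m,2].mean(),P[m,2].max(),"angle",np.arctan2(a[m].mean(),P[m,2].mean()-.07))
cv2.imwrite("pics/end.png",np.hstack([cv2.resize(im[120:260,160:380],(400,255)),cv2.resize(im2[120:300,120:320],(400,360))[:255]]))
E
```

```text
11.675 [ 1.25003899e-01 -3.46206679e-01  3.51088163e-05] 0.08542325077291116
165 a 0.03512386556917008 0.026329147109319617 0.04574021648180507 z 0.15940421568936577 0.17305367845862282 angle 0.3743411820181793
```

View pics/end.png

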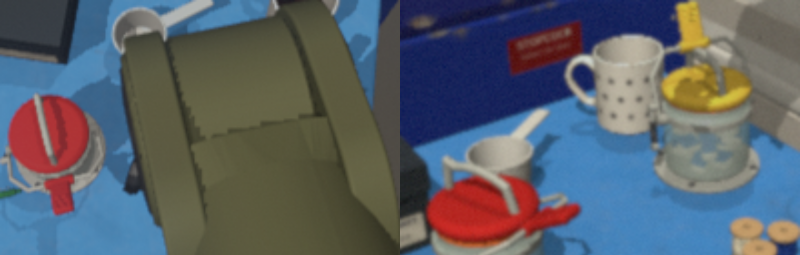

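The scene view (right half) shows the yellow tab standing past the hump on the far side, at about (690,28). I measure its lean at 0.37 rad past vertical, from the face nearest the camera, which biases it low. That is at the 0.40 stop within error. The red tab is unmoved, and the arm is clear of everything.

```bash
python3 -c "
from station import ticket; print(ticket.close_job())"
```

```text
the job is handed in; nothing more can be done
None
```

The yellow jar's bail is clasped, and I handed the job in at about 12 s of the 32 s allowed. I pinched the tab across its width, led it round its arc to 0.33 rad past vertical, let go and backed the arm away.

- **Bail position:** after release, the scene camera's depth put the tab about 0.37 rad past vertical. That is joint ≈ 1.42 against the 1.35 needed, and it matches the 0.40 stop within measuring error. The top camera could not confirm this because the arm blocked its view, so the figure rests on the scene camera alone.
- **Forces:** the readings I took along the arc stayed below about 9 N, and the tool reading was near zero once the gripper was clear.
- **Red jar:** its bail looks the same as at the start in the last pictures. I judged that by eye and did not measure it.

No check failed or disagreed.

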